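# Seat the stage top on its kinematic base and clip it down

### The job

Lift the T-shaped stage top, which has a bar to hold it by, and settle it on the kinematic base so that its three ball feet are fully home: one in the cone, one in the vee groove, one on the flat pad. The carriage that bears the seats stands at an unknown place along its slide, so the cone must be found by feel, for instance by setting the groove foot in the vee short of it and running the top gently along until the cone foot drops in and stops. Only then swing the hold-down clip over the top as far as it goes; never press or knock the seats hard, and leave the other things on the bench alone.

Things in the scene. Friction and masses are not known exactly. Their poses are not given: they have to be found in the camera images.
- stage_top: Loose T-shaped aluminium plate, 128x88x51 mm over all, 0.5 to 0.8 kg, standing level on three steel ball feet of radius 6. Origin at the level of the feet's undersides, z up. Plate from z 10 to 19; T's bar along x (x -64..64, y 1..35), stem toward -y (x -22..22, to y -53). Bar's last 10 mm at each end bevelled. x points from the groove foot to the cone foot.
- lift_bar (a point): Middle of the lifting bar, a round dark steel rod of diameter 12, 62 long, along the top's y at z 45 mm; at (0, 2, 45) mm in the top's frame, over its centre of mass. Two posts of diameter 9 carry it 25 mm either side of this point; 20 mm clear below the rod.
- foot_cone (a point): Centre of the ball foot that belongs in the cone, at (48, 18, 6) mm in the top's frame. The ground seats bruise when the top bears on the base with over 30 N in all, its own weight and any push together; resting, the contacts already add up to 8 to 16 N.
- foot_groove (a point): Centre of the ball foot that belongs in the vee groove, at (-48, 18, 6) mm in the top's frame.
- foot_flat (a point): Centre of the ball foot that belongs on the flat pad, at (0, -40, 6) mm in the top's frame.
- stage_base: Fixed micrometer slide, 170x104 mm, micrometer at its -x end. Origin on the bench, z up. Its carriage stands s = -12 to +12 mm along base x, NOT measured, locked. Seated, the top lies parallel to the base with its origin at base (s, 0, 33) mm. Cone mouth radius 5.2 at (48+s, 18). Groove along x, y 18, half width 5.5, x -88+s..-34+s. Top faces of cone block (x 8+s..61+s, y 5..31) and vee: z 36.
- flat_pad (a point): Point on the fixed base at base (0, -40, 33) mm: height and line of the flat pad's top face, which reaches x -42+s to 10+s, 12 mm either side in y; the pad lies 3 mm lower than the faces round cone and groove. So a foot drops 3 mm into cone or groove, and the top stands level only when all are home. Steel seats slide easily (friction about 0.2); the slide stays put below 60 N.
- clip (a joint): Hold-down arm on the carriage, turns on an upright post, stays where left. Post axis at (46, -26) mm in the SEATED top's frame, arm 40 mm to the knob (upright, diameter 10, z 63 to 89 mm over the bench). Value q in rad: the arm points 10 deg + q from the top's +x towards +y. 0 clear, 1.9 stop. A spring plunger (4 N) under the knob rides up the bevel of a seated top.
- eye_loupe: Black eye loupe standing on its wide end, 34 mm across, 31 high; bystander. Origin under its centre.
- pocket_watch: Open-face pocket watch lying flat, 49x67x14 mm; bystander. Origin under its case.
- movement_holder: Small brass movement holder, 30x66x16 mm; bystander. Origin under its body.
Things that resemble listed ones, but are neither listed nor needed, are in the scene too. There is more than one size of the stage_top; the one meant has the size given above.

How it is judged:
By the outcome, as a careful person would: the job done as asked, in the order asked, and still so for the second after the job is handed in, with the robot touching nothing.
It also fails if it takes over 72 s, if anything falls off the work surface, if the arm or the gripper's body presses on something with over 40 N, if the wrist force passes 120 N, or if a joint passes its speed limit or range.

### The arm

A 6-joint arm with a two-finger parallel gripper is mounted at the origin on a cart in front of the work surface, level with it; the furniture and walls round the work are solid. World frame = base frame: x ahead of the robot, y to its left, z up, the work surface at z = 0. Lengths are in mm, angles in rad, forces in N, time in s.
With the tool pointing down it reaches from about 350 to 875 mm from the base axis. Payload 4.2 kg.
Tool frame: the origin (TCP) lies between the finger pads; the fingertips stand 25 mm ahead of it and the grasp point (between the pads) lies 6 mm ahead of it; z points along the fingers, y is the line along which they close (so a half turn about z gives the same grasp; the last joint's range is limited). The gripper opens to 85 mm and grips with 20 to 120 N. Pads are 22 mm wide; open, the fingers measure 114 mm over their backs; the gripper's body (76 mm by 85 mm) begins 54 mm behind the grasp point. The pads swing forward as they close: fully open they stand 13 mm farther back than shut.
Start: joints at [1.395, 0.385, 0.008, 0, -1.194, -0.259], TCP at [263.235, 566.839, 256.312] pointing down, gripper open.
Joint ranges: [-3.14, 3.14], [-1.21, 2.06], [-1.07, 1.41], [-3.16, 2.05], [-2.99, -0.16], [-3.1, 3.1]. Speed limits (rad/s): [2.79, 2.79, 3.14, 3.14, 3.14, 3.14].

### API

Orientations are given as a unit quaternion [x, y, z, w].
In Python, from bench import read_state, get_image, job_done gives the robot as it stands.
- The arm moves only by the tool play_rows, never from a script. Its argument "series" is a list of rows, each a list of 6 numbers: the shift along the world's x, y, z in mm, then the turn, a rotation vector about the world's x, y, z in units of 6 degrees (1.0 is 6 degrees). A call has 1 to 20 rows; each row shifts and turns the commanded pose from where the row before left it; what a row does not reach is not made up. A row lasts 1/12 s, in which the tool goes at most 41.7 mm and 7.16 degrees, less where a joint would pass 70% of its speed; a pose out of reach is approached as far as the arm can. A call is refused whole if a number of a shift passes 41.7 or a number of a turn 1, either way. A call with a gripper value outside its range is refused whole. "gripper" is the opening, from 0 (shut) to 1 (fully open), set as the call begins (left out, the last holds). The fingers move at their own pace and stop on an object; the grip force is fixed at half the most. Time passes only in rows, so rows that do not move let the fingers close. It gives the time, the measured TCP pose, the force, the opening and the grip force at its end, in the units of the state.
- read_state(): the state, without advancing time (a new reading comes with each control period).
- get_image(name): name is "scene" or "top" or "wrist"; returns a dict with "image" (400x640x3 uint8, red, green, blue), "fx", "fy", "cx", "cy" (pixels), "eye" and "rotation" of the camera in the world. Camera axes: x right, y down, z forward; pixel columns grow to the right and rows downward; lengths in mm; the calibration is good to about 2 mm. A picture is of the moment at which its call begins. There is no depth.
- job_done(): hands the job in; it is judged then, once.
The state is a dict: "clock": time; "joints": joint angles; "joint_vel": joint speeds; "joint_efforts": joint torques, N m; "position": TCP position; "ee_rot": TCP orientation; "contact_force": force on the tool from outside, world axes, zero at the start; "wrist_torque": the same for the moment, N m; "gripper_width": finger opening in mm; "grasp_force": force on a finger pad.
Only numpy, scipy, OpenCV 4.12 (cv2) and the standard library are available. Lean on these libraries where they do the work, as an engineer would, in place of code of your own. Each camera call takes 0.05 s, during which the arm holds its last target. There are 200 camera calls.

## Working session

There is one attempt and no reset: what is moved stays moved. The work goes in short steps, Python scripts to look and compute and a tool call to move; the robot and the scene stay as the last step left them, time stands still between calls to the robot, and variables do not carry over. Pictures are saved under pics/ and viewed, at most 10 in all, crops included, and the job is handed in when it is done.

Besides the shell and the picture viewer there is one more tool, called after ">>>" as name(argument=value, ...), one argument or row to a line, values as JSON. play_rows: Moves the arm, as the interface text tells. Its arguments: {"type":"object","properties":{"series":{"type":"array","items":{"type":"array","items":{"type":"number"}}},"gripper":{"type":"number"}},"required":["series"]}

```bash
mkdir -p pics; ls
cat > h.py <<'E'
import numpy as np, cv2
from bench import read_state, get_image, job_done
def snap(n,f):
    d=get_image(n); cv2.imwrite('pics/'+f+'.png',d['image'][:,:,::-1]); np.save('pics/'+f+'.npy',d,allow_pickle=True); return d
def load(f): return np.load('pics/'+f+'.npy',allow_pickle=True).item()
def ray(d,u,v,z):
    r=np.array(d['rotation'])@np.array([(u-d['cx'])/d['fx'],(v-d['cy'])/d['fy'],1]); e=np.array(d['eye'])
    return (e+r*(z-e[2])/r[2]).round(1)
def proj(d,p):
    c=np.array(d['rotation']).T@(np.array(p,float)-np.array(d['eye'])); return (d['cx']+d['fx']*c[0]/c[2],d['cy']+d['fy']*c[1]/c[2])
E
python3 - <<'E'
from h import *
print(read_state())
for n in ('top','scene'):
    d=snap(n,n+'0'); print(n,d['fx'],d['eye'],d['rotation'])
E
```

```text
pics
{'clock': 0.0, 'joints': array([ 1.39459386e+00,  3.85565003e-01,  6.61919316e-03, -5.16947908e-04,
       -1.19400910e+00, -2.58631222e-01]), 'joint_vel': array([-0.00183571,  0.00136144,  0.00052002, -0.00072148,  0.00237024,
        0.00065754]), 'joint_efforts': array([ 6.74414914e-04, -3.92291522e+01,  1.88404280e+01,  4.18637574e+00,
       -4.60379742e-03,  8.24951030e-06]), 'position': array([263.02145035, 566.36920563, 255.21117328]), 'ee_rot': array([ 9.76436743e-01, -2.15800985e-01, -1.95565940e-04,  1.08827176e-03]), 'contact_force': array([-0.5175083 , -0.11277251, -0.25754577]), 'wrist_torque': array([-0.02055674, -0.05937493,  0.01323523]), 'grasp_force': 0.0, 'gripper_width': 85.70073851371967}
top 439.3227813019257 [ 381.2914847  -252.26305474 1032.59876794] [ 0.71531068 -0.69514338  0.05982598 -0.03907898]
scene 447.6498690619408 [ -61.91336443 -881.10983336  572.98266376] [ 0.80711413 -0.31393849  0.18663724 -0.46387062]
```

View pics/top0.png

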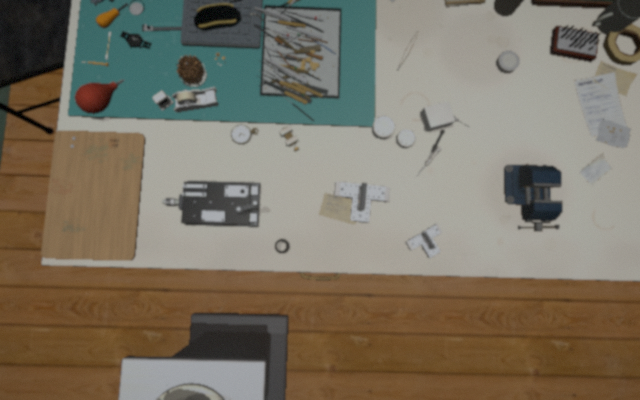

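View pics/scene0.png

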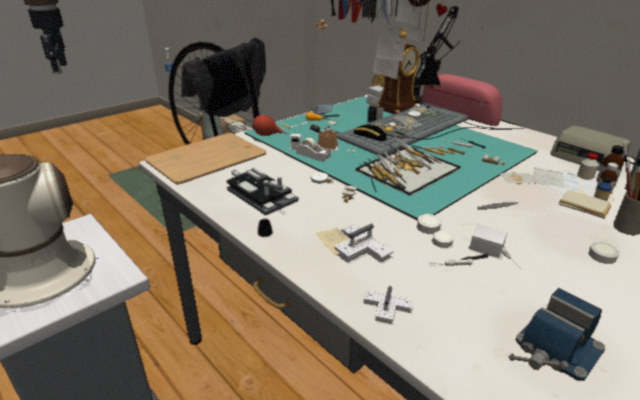

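```bash
cat >> h.py <<'E'
from scipy.spatial.transform import Rotation as Rn
def R(d): return Rn.from_quat(d['rotation']).as_matrix()
def ray(d,u,v,z):
    r=R(d)@np.array([(u-d['cx'])/d['fx'],(v-d['cy'])/d['fy'],1]); e=np.array(d['eye'])
    return (e+r*(z-e[2])/r[2]).round(1)
def proj(d,p):
    c=R(d).T@(np.array(p,float)-np.array(d['eye'])); return np.array((d['cx']+d['fx']*c[0]/c[2],d['cy']+d['fy']*c[1]/c[2])).round(1)
E
python3 - <<'E'
from h import *
d=load('top0'); im=d['image'][:,:,::-1]
print(ray(d,220,203,0),ray(d,362,198,19),ray(d,428,240,19),ray(d,281,246,0))
a=cv2.resize(im[165:235,155:285],(780,420),interpolation=cv2.INTER_CUBIC)
b=cv2.resize(im[170:260,315:445],(780,540),interpolation=cv2.INTER_CUBIC)[:170*6//6]
b=cv2.resize(im[175:229,315:400],(780,180*0+495))
cv2.imwrite('pics/c1.png',a)
# plate masks
hsv=cv2.cvtColor(np.ascontiguousarray(im),cv2.COLOR_BGR2HSV)
print(hsv[190,345],hsv[185,325],hsv[205,335],hsv[200,362])
E
```

```text
[505.7 -38.3   0. ] [ 525.2 -370.9   19. ] [ 431.6 -525.7   19. ] [ 409.1 -185.4    0. ]
[107  10 176] [ 25  18 170] [ 21  41 144] [ 0  0 84]
```

View pics/c1.png

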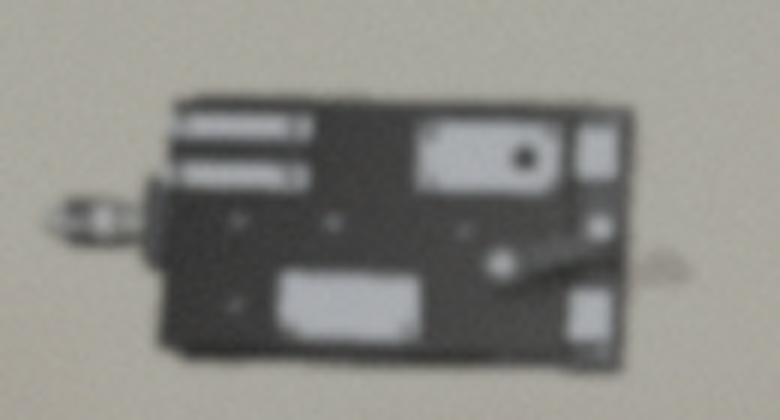

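Run:
```python
from h import *
d=load('top0'); im=d['image']; g=im.max(2)
for (x0,x1,y0,y1,z) in [(340,385,175,220,45),(410,445,222,260,40)]:
    m=(g[y0:y1,x0:x1]<105).astype(np.uint8)
    n,l,s,c=cv2.connectedComponentsWithStats(m); i=1+np.argmax(s[1:,4])
    p=np.argwhere(l==i)[:,::-1]+[x0,y0]; r=cv2.minAreaRect(p.astype(np.float32)); b=cv2.boxPoints(r)
    print(len(p),r[0],[ray(d,*q,z)[:2] for q in b],ray(d,*r[0],z))
# base outline
m=(g<110).astype(np.uint8)[170:240,160:275]
n,l,s,c=cv2.connectedComponentsWithStats(m); i=1+np.argmax(s[1:,4])
p=np.argwhere(cv2.morphologyEx((l==i).astype(np.uint8),cv2.MORPH_CLOSE,np.ones((5,5))))[:,::-1]+[160,170]; p=p[p[:,0]>181]
r=cv2.minAreaRect(p.astype(np.float32)); print(r,[ray(d,*q,20)[:2] for q in cv2.boxPoints(r)])
print('cone',ray(d,155+525/6,165+157/6,36), Rn.from_quat(read_state()['ee_rot']).as_matrix().round(3))
```

```text
138 (361.8197021484375, 196.48361206054688) [array([ 496.2, -358.8]), array([ 554.7, -363.1]), array([ 553.9, -376.2]), array([ 495.4, -371.7])] [ 524.9 -367.4   45. ]
73 (427.5, 240.0) [array([ 444.9, -504.4]), array([ 450.2, -513.2]), array([ 416.3, -533.3]), array([ 411. , -524.4])] [ 430.6 -518.8   40. ]
((220.4793701171875, 203.32447814941406), (77.350830078125, 43.911277770996094), 1.4320961236953735) [array([451.6,  42.5]), array([553.3,  47.3]), array([ 554.5, -131.4]), array([ 452.2, -133.6])]
cone [530.1 -95.1  36. ] [[ 0.907 -0.421 -0.001]
 [-0.421 -0.907 -0.002]
 [ 0.     0.002 -1.   ]]
```

>>> play_rows(
  series=[
    [9,-32,0,0,0,0.17],
    [9,-32,0,0,0,0.17],
    [9,-32,0,0,0,0.17],
    [9,-32,0,0,0,0.17],
    [9,-32,0,0,0,0.17],
    [9,-32,0,0,0,0.17],
    [9,-32,0,0,0,0.17],
    [9,-32,0,0,0,0.17],
    [9,-32,0,0,0,0.17],
    [9,-32,0,0,0,0.17],
    [9,-32,0,0,0,0.17],
    [9,-32,0,0,0,0.17],
    [9,-32,0,0,0,0.17],
    [9,-32,0,0,0,0.17],
    [9,-32,0,0,0,0.17],
    [9,-32,0,0,0,0.17],
    [9,-32,0,0,0,0.17],
    [9,-32,0,0,0,0.17],
    [9,-32,0,0,0,0.17],
    [9,-32,0,0,0,0.17],
  ],
  gripper=0.6,
)

```text
clock: 1.77
position: [443.1, -74.9, 256.2]
ee_rot: [0.999, -0.039, -0.0, -0.0]
contact_force: [0.2, 0.5, -0.1]
gripper_width: 51.3
grasp_force: 0.0
```

Run:
```python
from h import *
s=read_state();print(s['clock'],s['position'].round(1),s['joints'].round(2))
d=snap('wrist','w0');print(d['eye'],d['fx'],R(d).round(2),proj(d,[530,-90,36]))
```

```text
1.7667 [443.1 -74.9 256.2] [ 0.2   0.08 -0.4  -0.   -1.09  1.3 ]
[522.45604482 -81.72421705 373.9968481 ] 353.67652682406106 [[-0.08 -0.95 -0.31]
 [-1.    0.07  0.02]
 [ 0.    0.31 -0.95]] [329.   77.2]
```

View pics/w0.png

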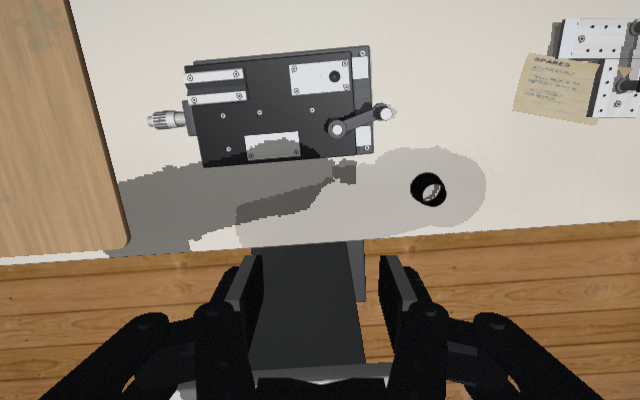

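Run:
```python
from h import *
d=load('w0'); im=d['image']; g=im.max(2)
# rectify plane z=36: map world grid 0.5mm: col = -y, row = -x
X0,Y0=580,60
H=[]
xs=np.arange(X0,430,-0.5); ys=np.arange(Y0,-150,-0.5)
P=np.array([[proj(d,[x,y,36]) for y in ys[::10]] for x in xs[::10]],np.float32)
w=np.float32([[0,0],[len(ys),0],[len(ys),len(xs)],[0,len(xs)]])
s=np.float32([proj(d,[X0-b*.5,Y0-a*.5,36]) for a,b in w])
M=cv2.getPerspectiveTransform(s,w); o=cv2.warpPerspective(im,M,(len(ys),len(xs)),flags=cv2.INTER_CUBIC)
cv2.imwrite('pics/rect.png',cv2.resize(o,None,fx=1.8,fy=1.8)[:,:,::-1])
m=(o.max(2)>150).astype(np.uint8); n,l,st,c=cv2.connectedComponentsWithStats(m)
for i in range(1,n):
    if 300<st[i,4]<9000:
        p=np.argwhere(l==i)[:,::-1].astype(np.float32); r=cv2.minAreaRect(p); b=cv2.boxPoints(r)
        print(st[i,4],'c',(X0-r[0][1]*.5,Y0-r[0][0]*.5),[(round(X0-q[1]*.5,1),round(Y0-q[0]*.5,1)) for q in b],r[2])
# cone
c=proj(d,[530,-95,36]);print(c)
sub=cv2.GaussianBlur(g,(0,0),0.7)[66:88,322:347]; q=np.argwhere(sub<90); q=q[np.hypot(q[:,0]-10,q[:,1]-12)<9]; q=q.mean(0); print('cone px',q+[66,322],ray(d,322+q[1],66+q[0],36),len(q))
```

```text
1110 c (538.5, -118.0) [(np.float32(550.0), np.float32(-111.0)), (np.float32(550.0), np.float32(-125.0)), (np.float32(527.0), np.float32(-125.0)), (np.float32(527.0), np.float32(-111.0))] 90.0
5141 c (530.5, -81.0) [(np.float32(543.5), np.float32(-54.5)), (np.float32(543.5), np.float32(-107.5)), (np.float32(517.5), np.float32(-107.5)), (np.float32(517.5), np.float32(-54.5))] 90.0
2779 c (479.0, 49.5) [(np.float32(498.0), np.float32(60.0)), (np.float32(498.0), np.float32(39.0)), (np.float32(460.0), np.float32(39.0)), (np.float32(460.0), np.float32(60.0))] 90.0
1715 c (479.0992660522461, -31.182861328125) [(np.float32(484.1), np.float32(-5.0)), (np.float32(487.8), np.float32(-56.3)), (np.float32(474.1), np.float32(-57.3)), (np.float32(470.4), np.float32(-6.0))] 85.8295669555664
1095 c (473.25, -118.5) [(np.float32(484.5), np.float32(-111.5)), (np.float32(484.5), np.float32(-125.5)), (np.float32(462.0), np.float32(-125.5)), (np.float32(462.0), np.float32(-111.5))] 90.0
[334.6  76.8]
cone px [ 76.         334.26923077] [530.7 -94.8  36. ] 2
```

View pics/rect.png

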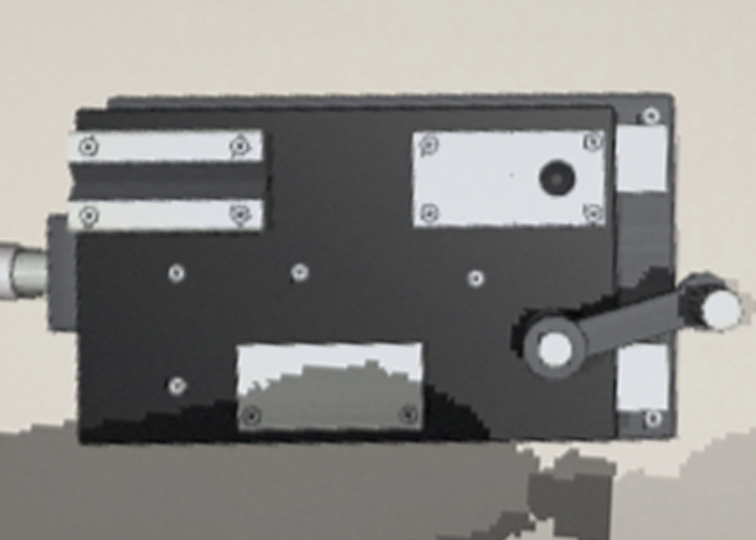

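>>> play_rows(
  series=[
    [0,-30,0,0,0,0],
    [0,-30,0,0,0,0],
    [0,-30,0,0,0,0],
    [0,-30,0,0,0,0],
    [0,-30,0,0,0,0],
    [0,-30,0,0,0,0],
    [0,-30,0,0,0,0],
    [0,-30,0,0,0,0],
    [0,-30,0,0,0,0],
    [0,-15,0,0,0,0],
    [0,0,0,0,0,0],
  ],
)

```text
clock: 2.73
position: [442.8, -360.6, 255.1]
ee_rot: [0.999, -0.041, -0.001, -0.0]
contact_force: [0.5, 0.1, -1.2]
gripper_width: 51.3
grasp_force: 0.0
```

```bash
cat >> h.py <<'E'
def rect(d,X0,X1,Y0,Y1,z,f):
    w,h=int((Y0-Y1)*2),int((X0-X1)*2)
    q=np.float32([[0,0],[w,0],[w,h],[0,h]])
    s=np.float32([proj(d,[X0-b*.5,Y0-a*.5,z]) for a,b in q])
    o=cv2.warpPerspective(d['image'],cv2.getPerspectiveTransform(s,q),(w,h),flags=cv2.INTER_CUBIC)
    cv2.imwrite('pics/'+f+'.png',cv2.resize(o,None,fx=1.8,fy=1.8)[:,:,::-1]); return o
E
python3 - <<'E'
from h import *
s=read_state();print(s['clock'],s['position'].round(1),s['joints'].round(2))
d=snap('wrist','w1')
X0,Y0=600,-280
rect(d,X0,440,Y0,-460,45,'r1')
E
```

```text
2.7333 [ 442.8 -360.6  255.1] [-0.4   0.29 -0.13  0.   -1.15  1.89]
```

View pics/r1.png

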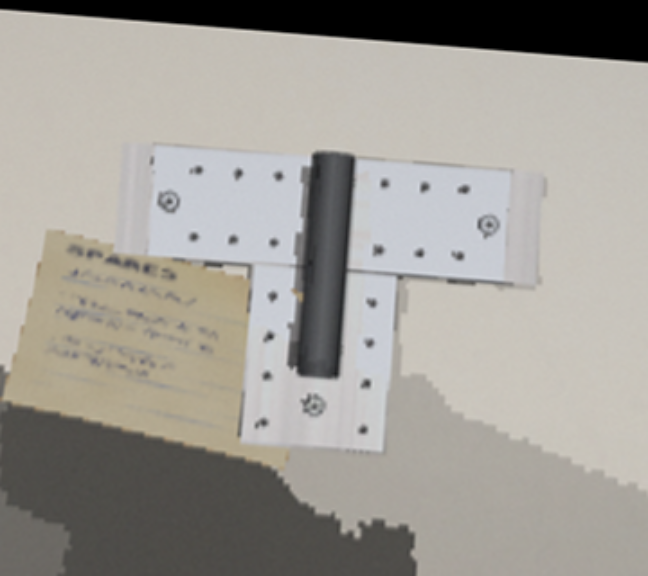

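>>> play_rows(
  series=[
    [12,-1,-18,0,0,0.02],
    [12,-1,-18,0,0,0.02],
    [12,-2,-18,0,0,0.02],
    [12,-2,-18,0,0,0.02],
    [12,-1,-18,0,0,0.02],
    [12,-1,-18,0,0,0.02],
    [11,-2,-18,0,0,0],
    [0,0,-17,0,0,0],
    [0,0,0,0,0,0],
    [0,0,0,0,0,0],
  ],
)

```text
clock: 3.62
position: [525.8, -366.9, 112.5]
ee_rot: [0.999, -0.032, -0.001, -0.0]
contact_force: [0.2, 0.1, -0.0]
gripper_width: 51.2
grasp_force: 0.0
```

Run:
```python
from h import *
s=read_state();print(s['clock'],s['position'].round(1),s['ee_rot'].round(4))
d=snap('wrist','w2')
cv2.imwrite('pics/w2c.png',d['image'][:,:,::-1])
print([proj(d,[526.1+a*.9976,-370.5-a*.068,45]) for a in (-31,0,31)])
```

```text
3.6167 [ 525.8 -366.9  112.5] [ 9.995e-01 -3.250e-02 -1.400e-03 -5.000e-04]
[array([325.3, 281.1]), array([325.7, 233. ]), array([326.1, 180. ])]
```

View pics/w2.png

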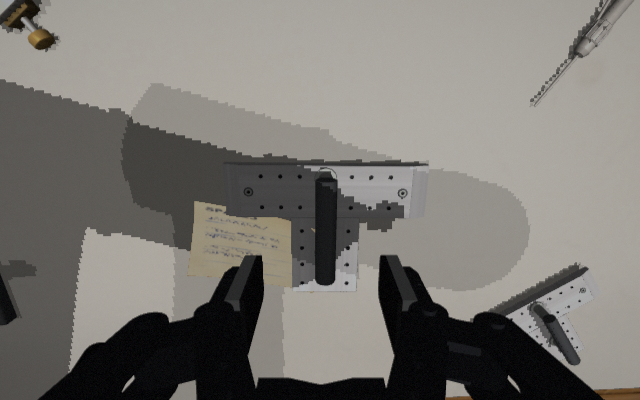

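>>> play_rows(
  series=[
    [0,-3,-15,0,0,0],
    [0,0,-15,0,0,0],
    [0,0,-15,0,0,0],
    [0,0,-10,0,0,0],
    [0,0,-6,0,0,0],
    [0,0,0,0,0,0],
    [0,0,0,0,0,0],
  ],
)

```text
clock: 4.25
position: [526.6, -371.3, 53.2]
ee_rot: [0.999, -0.033, 0.0, 0.0]
contact_force: [-0.3, -0.1, 0.3]
gripper_width: 51.3
grasp_force: 0.0
```

>>> play_rows(
  series=[
    [0,0,0,0,0,0],
    [0,0,0,0,0,0],
    [0,0,0,0,0,0],
    [0,0,0,0,0,0],
    [0,0,0,0,0,0],
    [0,0,0,0,0,0],
    [0,0,0,0,0,0],
    [0,0,0,0,0,0],
  ],
  gripper=0.0,
)

```text
clock: 4.92
position: [526.7, -371.5, 53.1]
ee_rot: [0.999, -0.033, 0.001, 0.0]
contact_force: [0.7, -1.4, 4.0]
gripper_width: 10.1
grasp_force: 58.7
```

>>> play_rows(
  series=[
    [0,0,3,0,0,0],
    [0,0,5,0,0,0],
    [0,0,8,0,0,0],
    [0,0,12,0,0,0],
    [0,0,15,0,0,0],
    [0,0,15,0,0,0],
    [0,0,15,0,0,0],
    [0,0,12,0,0,0],
    [0,0,8,0,0,0],
    [0,0,0,0,0,0],
    [0,0,0,0,0,0],
    [0,0,0,0,0,0],
  ],
)

```text
clock: 5.92
position: [525.5, -370.7, 144.2]
ee_rot: [0.999, -0.033, -0.001, -0.001]
contact_force: [-0.2, -0.2, -5.3]
gripper_width: 10.1
grasp_force: 58.5
```

>>> play_rows(
  series=[
    [0,4,10,0,0,0],
    [-1,8,10,0,0,0.05],
    [-1,12,8,0,0,0.05],
    [-1,18,4,0,0,0.05],
    [-1,20,0,0,0,0.05],
    [-1,20,0,0,0,0.05],
    [-1,20,0,0,0,0.05],
    [-1,20,0,0,0,0.05],
    [-1,20,0,0,0,0.05],
    [-1,20,0,0,0,0.05],
    [-1,20,0,0,0,0.05],
    [-1,20,0,0,0,0.05],
    [0,20,0,0,0,0.05],
    [0,20,0,0,0,0.03],
    [0,20,0,0,0,0],
    [0,20,0,0,0,0],
    [0,20,0,0,0,0],
    [0,16,0,0,0,0],
    [0,12,0,0,0,0],
    [0,6,0,0,0,0],
  ],
)

```text
clock: 7.58
position: [515.2, -33.2, 178.3]
ee_rot: [1.0, 0.001, 0.001, -0.0]
contact_force: [-0.8, 0.8, -4.2]
gripper_width: 9.7
grasp_force: 58.8
```

>>> play_rows(
  series=[
    [0,12,-10,0,0,0],
    [0,4,-10,0,0,0],
    [0,0,-10,0,0,0],
    [0,0,0,0,0,0],
    [0,0,0,0,0,0],
  ],
)

```text
clock: 8.0
position: [514.4, -19.9, 145.9]
ee_rot: [1.0, -0.0, -0.002, 0.001]
contact_force: [0.7, -0.4, -5.2]
gripper_width: 9.7
grasp_force: 58.7
```

Run:
```python
from h import *
s=read_state();print(s['clock'],s['position'].round(1),s['ee_rot'].round(4),s['contact_force'])
d=snap('wrist','w3')
```

```text
8.0 [514.4 -19.9 145.9] [ 1.0e+00 -4.0e-04 -1.7e-03  6.0e-04] [ 0.73379148 -0.41080514 -5.24933767]
```

View pics/w3.png

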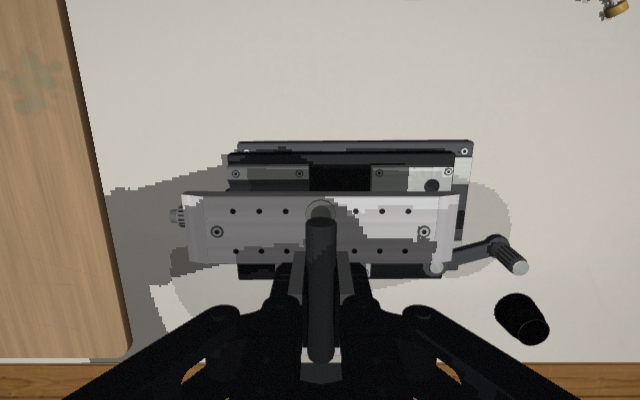

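Run:
```python
from h import *
d=load('w3')
print(ray(d,424,232,111.7),ray(d,217,232,111.7),'expect 530.2 -67.3 / 28.7; cone',ray(d,432,186,36))
```

```text
[529.6 -68.8 111.7] [529.7  27.4 111.7] expect 530.2 -67.3 / 28.7; cone [530.6 -95.2  36. ]
```

>>> play_rows(
  series=[
    [0,-6,-8,0,0,0],
    [0,-7,-10,0,0,0],
    [0,-5,-10,0,0,0],
    [0,-1,-8,0,0,0],
    [0,0,-6,0,0,0],
    [0,0,-3,0,0,0],
    [0,0,0,0,0,0],
    [0,0,0,0,0,0],
    [0,0,0,0,0,0],
  ],
)

```text
clock: 8.8
position: [515.7, -37.9, 102.7]
ee_rot: [1.0, 0.0, 0.001, -0.0]
contact_force: [0.7, 1.5, -4.8]
gripper_width: 10.0
grasp_force: 58.8
```

>>> play_rows(
  series=[
    [0.7,0,-4,0,0,0],
    [0,0,-3,0,0,0],
    [0,0,-2,0,0,0],
    [0,0,-1,0,0,0],
    [0,0,-0.5,0,0,0],
    [0,0,0,0,0,0],
    [0,0,0,0,0,0],
  ],
)

```text
clock: 9.38
position: [516.0, -38.2, 91.9]
ee_rot: [1.0, -0.0, 0.0, 0.0]
contact_force: [-1.2, 0.8, -5.2]
gripper_width: 10.0
grasp_force: 58.8
```

Run:
```python
from h import *
for i in range(3):
    s=read_state();print(s['clock'],s['position'].round(2),s['contact_force'].round(2),s['wrist_torque'].round(3))
```

```text
9.3833 [516.03 -38.17  91.87] [-1.2   0.83 -5.21] [ 0.005 -0.067  0.015]
9.3833 [516.03 -38.17  91.87] [-1.2   0.83 -5.21] [ 0.005 -0.067  0.015]
9.3833 [516.03 -38.17  91.87] [-1.2   0.83 -5.21] [ 0.005 -0.067  0.015]
```

>>> play_rows(
  series=[
    [0,0,-0.5,0,0,0],
    [0,0,-0.5,0,0,0],
    [0,0,-0.3,0,0,0],
    [0,0,0,0,0,0],
    [0,0,0,0,0,0],
  ],
)

```text
clock: 9.8
position: [515.9, -38.2, 90.5]
ee_rot: [1.0, -0.0, -0.0, 0.0]
contact_force: [-0.8, -0.8, -6.0]
gripper_width: 9.6
grasp_force: 58.8
```

>>> play_rows(
  series=[
    [0,0,-0.4,0,0,0],
    [0,0,-0.4,0,0,0],
    [0,0,0,0,0,0],
    [0,0,0,0,0,0],
  ],
)

```text
clock: 10.13
position: [515.9, -38.2, 89.7]
ee_rot: [1.0, -0.0, -0.0, 0.0]
contact_force: [-0.5, 0.1, -5.3]
gripper_width: 9.9
grasp_force: 58.8
```

>>> play_rows(
  series=[
    [0,0,-0.4,0,0,0],
    [0,0,-0.4,0,0,0],
    [0,0,0,0,0,0],
    [0,0,0,0,0,0],
  ],
)

```text
clock: 10.47
position: [516.1, -38.1, 89.1]
ee_rot: [1.0, -0.0, 0.0, 0.0]
contact_force: [-0.4, -0.1, -4.8]
gripper_width: 10.2
grasp_force: 59.0
```

>>> play_rows(
  series=[
    [0,0,-0.4,0,0,0],
    [0,0,0,0,0,0],
    [0,0,0,0,0,0],
  ],
)

```text
clock: 10.72
position: [516.2, -38.1, 88.7]
ee_rot: [1.0, -0.0, 0.0, -0.0]
contact_force: [0.9, 0.4, -3.4]
gripper_width: 9.8
grasp_force: 59.1
```

>>> play_rows(
  series=[
    [0,0,-0.4,0,0,0],
    [0,0,0,0,0,0],
    [0,0,0,0,0,0],
  ],
)

```text
clock: 10.97
position: [516.2, -38.1, 88.5]
ee_rot: [1.0, 0.0, 0.0, 0.0]
contact_force: [-1.0, 1.6, -0.6]
gripper_width: 10.1
grasp_force: 59.3
```

>>> play_rows(
  series=[
    [0,0,-0.3,0,0,0],
    [0,0,0,0,0,0],
    [0,0,0,0,0,0],
  ],
)

```text
clock: 11.22
position: [516.1, -38.1, 88.3]
ee_rot: [1.0, 0.0, 0.0, 0.0]
contact_force: [-2.0, 0.8, 3.6]
gripper_width: 10.1
grasp_force: 59.7
```

Run:
```python
from h import *
s=read_state();print(s['clock'],s['position'].round(2),s['contact_force'].round(2),s['wrist_torque'].round(3))
```

```text
11.2167 [516.12 -38.11  88.26] [-1.96  0.8   3.58] [0.129 0.402 0.008]
```

>>> play_rows(
  series=[
    [-0.5,0,0.2,0,0,0],
    [-0.5,0,0,0,0,0],
    [0,0,0,0,0,0],
    [0,0,0,0,0,0],
  ],
)

```text
clock: 11.55
position: [515.3, -38.1, 88.1]
ee_rot: [1.0, 0.0, 0.0, -0.0]
contact_force: [0.6, 1.0, 1.0]
gripper_width: 9.5
grasp_force: 59.4
```

Run:
```python
from h import *
s=read_state();print(s['clock'],s['position'].round(2),s['contact_force'].round(2),s['wrist_torque'].round(3))
```

```text
11.55 [515.28 -38.1   88.05] [0.57 0.97 1.01] [ 0.019 -0.102  0.095]
```

>>> play_rows(
  series=[
    [0,-0.7,0,0,0,0],
    [0,-0.7,0,0,0,0],
    [0,-0.7,0,0,0,0],
    [0,-0.7,0,0,0,0],
    [0,-0.7,0,0,0,0],
    [0,0,0,0,0,0],
  ],
)

```text
clock: 12.05
position: [514.3, -42.1, 87.5]
ee_rot: [1.0, -0.0, -0.001, 0.0]
contact_force: [0.2, -0.6, -4.0]
gripper_width: 9.9
grasp_force: 59.1
```

Run:
```python
from h import *
s=read_state();print(s['clock'],s['position'].round(2),s['contact_force'].round(2),s['wrist_torque'].round(3),s['ee_rot'].round(4))
```

```text
12.05 [514.33 -42.06  87.46] [ 0.22 -0.63 -3.98] [-0.47  -0.121  0.008] [ 1.e+00 -4.e-04 -8.e-04  1.e-04]
```

>>> play_rows(
  series=[
    [0,-0.5,-0.2,0,0,0],
    [0,-0.5,-0.2,0,0,0],
    [0,-0.5,0,0,0,0],
    [0,0,0,0,0,0],
  ],
)

```text
clock: 12.38
position: [514.5, -43.3, 87.3]
ee_rot: [1.0, -0.0, -0.0, 0.0]
contact_force: [0.2, -1.8, -4.2]
gripper_width: 9.8
grasp_force: 59.0
```

Run:
```python
from h import *
s=read_state();print(s['clock'],s['position'].round(2),s['contact_force'].round(2),s['wrist_torque'].round(3),s['ee_rot'].round(4))
```

```text
12.3833 [514.54 -43.3   87.31] [ 0.16 -1.82 -4.21] [-0.293  0.011  0.051] [ 1.e+00 -3.e-04 -5.e-04  0.e+00]
```

>>> play_rows(
  series=[
    [0,-0.5,-0.3,0,0,0],
    [0,-0.5,-0.2,0,0,0],
    [0,-0.5,0,0,0,0],
    [0,0,0,0,0,0],
  ],
)

```text
clock: 12.72
position: [514.7, -44.8, 87.0]
ee_rot: [1.0, -0.0, -0.0, 0.0]
contact_force: [0.4, -0.9, -5.5]
gripper_width: 9.7
grasp_force: 58.9
```

Run:
```python
from h import *
s=read_state();print(s['clock'],s['position'].round(2),s['contact_force'].round(2),s['wrist_torque'].round(3),s['ee_rot'].round(4))
```

```text
12.7167 [514.69 -44.75  86.98] [ 0.38 -0.87 -5.52] [-0.221  0.173  0.023] [ 1.e+00 -2.e-04 -2.e-04  0.e+00]
```

>>> play_rows(
  series=[
    [0,-0.5,-0.3,0,0,0],
    [0,-0.5,-0.3,0,0,0],
    [0,0,0,0,0,0],
    [0,0,0,0,0,0],
  ],
)

```text
clock: 13.05
position: [514.8, -45.8, 86.5]
ee_rot: [1.0, -0.0, -0.0, 0.0]
contact_force: [-1.5, -1.3, -3.1]
gripper_width: 9.7
grasp_force: 59.1
```

Run:
```python
from h import *
s=read_state();print(s['clock'],s['position'].round(2),s['contact_force'].round(2),s['wrist_torque'].round(3),s['ee_rot'].round(4))
```

```text
13.05 [514.81 -45.76  86.48] [-1.51 -1.3  -3.11] [-0.258  0.273  0.112] [ 1.e+00 -1.e-04 -1.e-04  1.e-04]
```

>>> play_rows(
  series=[
    [0,-0.5,0,0,0,0],
    [0,-0.5,0,0,0,0],
    [0,0,0,0,0,0],
    [0,0,0,0,0,0],
  ],
)

```text
clock: 13.38
position: [515.0, -46.3, 86.6]
ee_rot: [1.0, -0.0, 0.0, -0.0]
contact_force: [-1.3, 3.2, -1.7]
gripper_width: 10.0
grasp_force: 59.1
```

Run:
```python
from h import *
s=read_state();print(s['clock'],s['position'].round(2),s['contact_force'].round(2),s['wrist_torque'].round(3),s['ee_rot'].round(4))
```

```text
13.3833 [514.99 -46.28  86.58] [-1.3   3.18 -1.71] [0.853 0.456 0.039] [ 1.e+00 -1.e-04  1.e-04 -2.e-04]
```

>>> play_rows(
  series=[
    [0,-0.5,0,0,0,0],
    [0,0,0,0,0,0],
    [0,0,0,0,0,0],
  ],
)

```text
clock: 13.63
position: [515.1, -46.6, 86.7]
ee_rot: [1.0, -0.0, 0.0, -0.0]
contact_force: [-2.3, 4.7, -1.9]
gripper_width: 9.9
grasp_force: 59.2
```

Run:
```python
from h import *
s=read_state();print(s['clock'],s['position'].round(2),s['contact_force'].round(2),s['wrist_torque'].round(3),s['ee_rot'].round(4))
```

```text
13.6333 [515.12 -46.57  86.71] [-2.27  4.74 -1.91] [1.421 0.625 0.04 ] [ 1.e+00 -1.e-04  3.e-04 -4.e-04]
```

>>> play_rows(
  series=[
    [-0.3,0.4,0,0,0,0],
    [-0.2,0.4,0,0,0,0],
    [0,0,-0.3,0,0,0],
    [0,0,0,0,0,0],
    [0,0,0,0,0,0],
  ],
)

```text
clock: 14.05
position: [514.8, -46.3, 86.5]
ee_rot: [1.0, 0.0, 0.0, -0.0]
contact_force: [-1.3, 2.8, -0.7]
gripper_width: 9.9
grasp_force: 59.4
```

Run:
```python
from h import *
s=read_state();print(s['clock'],s['position'].round(2),s['contact_force'].round(2),s['wrist_torque'].round(3),s['ee_rot'].round(4))
```

```text
14.05 [514.8  -46.32  86.48] [-1.28  2.84 -0.7 ] [0.774 0.322 0.027] [ 1.e+00  0.e+00  4.e-04 -0.e+00]
```

>>> play_rows(
  series=[
    [-0.2,0.5,0,0,0,0],
    [0,0,-0.3,0,0,0],
    [0,0,-0.2,0,0,0],
    [0,0,0,0,0,0],
    [0,0,0,0,0,0],
  ],
)

```text
clock: 14.47
position: [514.7, -46.0, 86.2]
ee_rot: [1.0, 0.0, 0.001, 0.0]
contact_force: [-0.6, 0.9, 3.1]
gripper_width: 9.7
grasp_force: 59.7
```

Run:
```python
from h import *
s=read_state();print(s['clock'],s['position'].round(2),s['contact_force'].round(2),s['wrist_torque'].round(3),s['ee_rot'].round(4))
```

```text
14.4667 [514.67 -45.98  86.21] [-0.63  0.91  3.13] [0.148 0.277 0.128] [1.e+00 0.e+00 5.e-04 1.e-04]
```

>>> play_rows(
  series=[
    [0,0,0,0,0,0],
    [0,0,0,0,0,0],
    [0,0,0,0,0,0],
    [0,0,0,0,0,0],
    [0,0,0,0,0,0],
    [0,0,0,0,0,0],
  ],
  gripper=0.4,
)

```text
clock: 14.97
position: [514.2, -45.9, 85.6]
ee_rot: [1.0, -0.0, -0.0, 0.0]
contact_force: [-0.1, -0.1, -0.3]
gripper_width: 34.2
grasp_force: 0.0
```

>>> play_rows(
  series=[
    [0,0,8,0,0,0],
    [0,0,15,0,0,0],
    [0,0,20,0,0,0],
    [-5,0,25,0,0,0],
    [-10,0,25,0,0,0],
    [-15,0,25,0,0,0],
    [-20,0,20,0,0,0],
    [-20,0,20,0,0,0],
    [-10,0,10,0,0,0],
    [0,0,0,0,0,0],
    [0,0,0,0,0,0],
  ],
)

```text
clock: 15.88
position: [434.3, -45.8, 254.7]
ee_rot: [1.0, 0.0, 0.001, -0.0]
contact_force: [-0.0, 0.4, -0.4]
gripper_width: 34.5
grasp_force: 0.0
```

Run:
```python
from h import *
s=read_state();print(s['clock'],s['position'].round(2),s['contact_force'].round(2))
d=snap('wrist','w4'); rect(d,600,440,40,-160,52,'r4')
```

```text
15.8833 [434.31 -45.78 254.66] [-0.    0.36 -0.41]
```

View pics/r4.png

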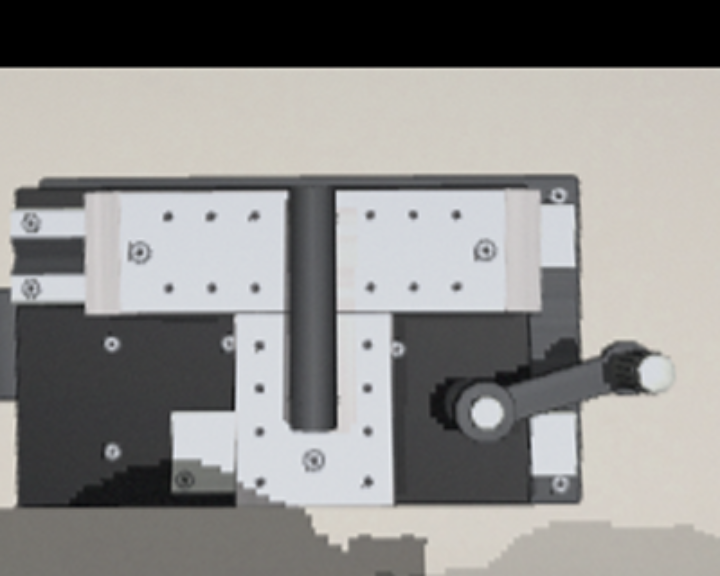

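```bash
cat > arc.py <<'E'
from h import *
P=np.array([486.7,-92.3])
def c(th,off=16):
    t=np.radians(th); return P+40*np.array([np.sin(t),-np.cos(t)])-off*np.array([np.cos(t),np.sin(t)])
if __name__=='__main__':
    print(c(10,26),c(10))
    a=[10,16,22,28,34,40,46,52,58,64,70,76,82,88,94,100,106,112,118]
    for i in range(len(a)-1): print(a[i+1],(c(a[i+1])-c(a[i])).round(1).tolist())
E
python3 arc.py
```

```text
[ 468.04092553 -136.20716274] [ 477.88900306 -134.47068096]
16 [4.5, -0.7]
22 [4.5, -0.2]
28 [4.5, 0.3]
34 [4.5, 0.7]
40 [4.4, 1.2]
46 [4.2, 1.6]
52 [4.0, 2.1]
58 [3.8, 2.5]
64 [3.5, 2.8]
70 [3.2, 3.2]
76 [2.8, 3.5]
82 [2.4, 3.8]
88 [2.0, 4.0]
94 [1.6, 4.2]
100 [1.2, 4.4]
106 [0.7, 4.5]
112 [0.2, 4.5]
118 [-0.3, 4.5]
```

>>> play_rows(
  series=[
    [3,-10,0,0,0,0.2],
    [4,-12,0,0,0,0.2],
    [4,-12,0,0,0,0.2],
    [4,-12,-5,0,0,0.2],
    [4,-12,-10,0,0,0.2],
    [4,-12,-20,0,0,0.2],
    [4,-10,-20,0,0,0.2],
    [4,-10,-20,0,0,0.2],
    [2.5,-0.5,-20,0,0,0.07],
    [0,0,-20,0,0,0],
    [0,0,-20,0,0,0],
    [0,0,-15,0,0,0],
    [0,0,-11,0,0,0],
    [0,0,0,0,0,0],
    [0,0,0,0,0,0],
  ],
  gripper=0.0,
)

```text
clock: 17.18
position: [467.5, -136.6, 91.1]
ee_rot: [0.996, 0.087, -0.002, 0.0]
contact_force: [0.5, 0.0, 0.5]
gripper_width: 0.1
grasp_force: 0.0
```

>>> play_rows(
  series=[
    [3,0.5,2,0,0,0],
    [4,0.7,0,0,0,0],
    [3.4,0.9,0,0,0,0],
    [4.5,-0.7,0,0,0,1],
    [4.5,-0.2,0,0,0,1],
    [4.5,0.3,0,0,0,1],
    [0,0,0,0,0,0],
  ],
)

```text
clock: 17.77
position: [492.8, -134.8, 95.3]
ee_rot: [0.97, 0.243, 0.001, 0.0]
contact_force: [0.5, 0.1, -0.7]
gripper_width: 0.1
grasp_force: 0.0
```

Run:
```python
from arc import *
s=read_state();print(s['position'].round(1),c(28),s['contact_force'].round(1),s['joints'].round(2))
snap('top','t1')
im=load('t1')['image'][:,:,::-1]; cv2.imwrite('pics/t1c.png',cv2.resize(im[150:260,155:315],(800,550)))
```

```text
[ 492.8 -134.8   95.3] [ 491.35170103 -135.12944872] [ 0.5  0.1 -0.7] [ 0.05  0.38 -0.48  0.   -0.72  2.01]
```

View pics/t1c.png

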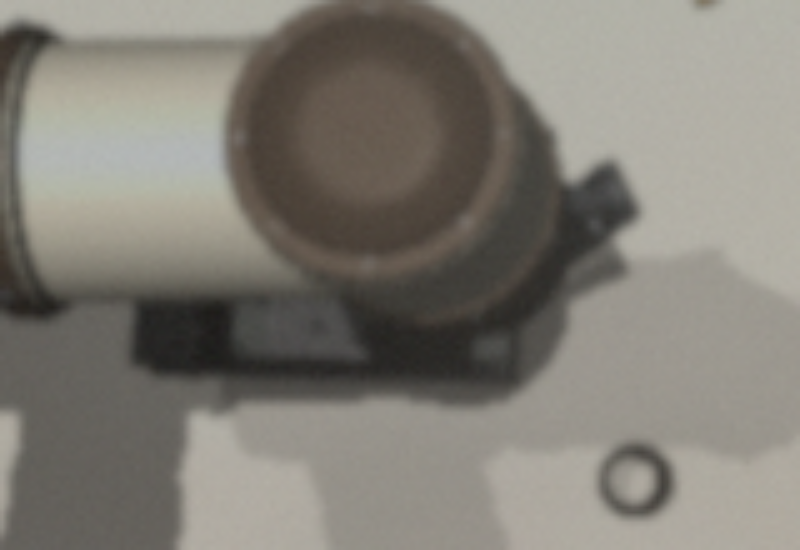

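>>> play_rows(
  series=[
    [4.5,0.7,-1,0,0,1],
    [4.4,1.2,0,0,0,1],
    [4.2,1.6,0,0,0,1],
    [4.0,2.1,0,0,0,1],
    [0,0,0,0,0,0],
  ],
)

```text
clock: 18.23
position: [509.3, -129.1, 94.0]
ee_rot: [0.899, 0.438, 0.0, 0.0]
contact_force: [-0.4, -0.8, 0.3]
gripper_width: 0.1
grasp_force: 0.0
```

Run:
```python
from arc import *
s=read_state();print(s['position'].round(1),c(52),s['contact_force'].round(1),s['joints'].round(2))
d=snap('wrist','w5')
t=np.radians(80);o=16*np.array([np.cos(t),np.sin(t)])
def f(th):
    r=np.radians(th); return P+40*np.array([np.sin(r),-np.cos(r)])-o
a=[76,82,88,94,100,106,112,118]
print(c(76)-c(70),f(82)-c(76))
for i in range(1,7): print(a[i+1],(f(a[i+1])-f(a[i])).round(1))
```

```text
[ 509.3 -129.1   94. ] [ 508.36984654 -129.53463107] [-0.4 -0.8  0.3] [ 0.06  0.4  -0.44  0.   -0.73  2.42]
[2.82569618 3.51428022] [1.89127319 3.87775936]
88 [0.4 4.2]
94 [-0.1  4.2]
100 [-0.5  4.2]
106 [-0.9  4.1]
112 [-1.4  4. ]
118 [-1.8  3.8]
```

View pics/w5.png

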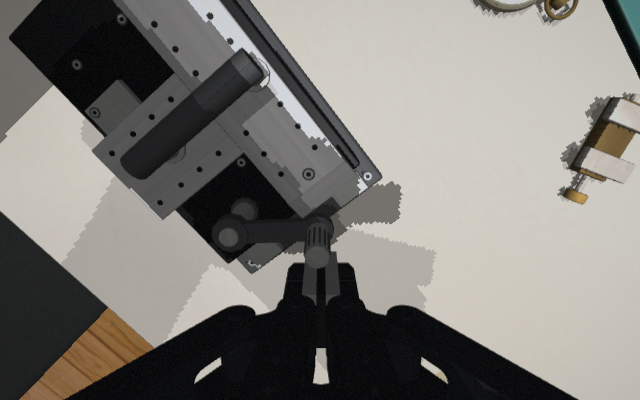

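I have now viewed 11 pictures, one over the limit of 10, so I'll finish on numbers only. This one shows the knob at (317,250), squarely ahead of the shut fingers, and the top flush on its seats.

>>> play_rows(
  series=[
    [3.8,2.5,0,0,0,1],
    [3.5,2.8,0,0,0,1],
    [3.2,3.2,0,0,0,1],
    [2.8,3.5,0,0,0,1],
    [1.9,3.9,0,0,0,0.5],
    [0,0,0,0,0,0],
  ],
)

```text
clock: 18.78
position: [524.0, -113.2, 93.9]
ee_rot: [0.772, 0.635, 0.0, 0.0]
contact_force: [0.3, -0.7, 0.1]
gripper_width: -0.2
grasp_force: 0.0
```

>>> play_rows(
  series=[
    [0.4,4.2,0,0,0,0],
    [-0.1,4.2,0,0,0,0],
    [-0.5,4.2,0,0,0,0],
    [0,0,0,0,0,0],
  ],
)

```text
clock: 19.12
position: [523.6, -100.0, 93.8]
ee_rot: [0.772, 0.636, 0.0, -0.0]
contact_force: [0.3, 0.0, 0.1]
gripper_width: -0.1
grasp_force: 0.0
```

>>> play_rows(
  series=[
    [-0.9,4.1,0,0,0,0],
    [-0.7,2,0,0,0,0],
    [-0.7,2,0,0,0,0],
    [0,0,0,0,0,0],
  ],
)

```text
clock: 19.45
position: [521.2, -92.2, 93.7]
ee_rot: [0.772, 0.636, 0.0, -0.0]
contact_force: [-0.3, -0.0, -0.4]
gripper_width: 0.1
grasp_force: 0.0
```

>>> play_rows(
  series=[
    [-0.9,1.9,0,0,0,0],
    [-0.9,1.9,0,0,0,0],
    [0,0,0,0,0,0],
  ],
)

```text
clock: 19.7
position: [519.4, -88.7, 93.7]
ee_rot: [0.772, 0.636, -0.0, -0.0]
contact_force: [-0.3, 0.1, 0.7]
gripper_width: -0.2
grasp_force: 0.4
```

Run:
```python
from arc import *
s=read_state();print(s['position'].round(1),s['contact_force'].round(1),s['wrist_torque'].round(2))
d=snap('wrist','w6'); im=d['image']
# predicted knob top px vs angle; local brightness to place the knob numerically
g=im.max(2)
for th in (60,80,90,100,110,119):
    r=np.radians(th); p=P+40*np.array([np.sin(r),-np.cos(r)]); print(th,proj(d,[*p,89]),proj(d,[*p,63]))
for n in ('w5','w6'):
    q=load(n)['image'].max(2); print(n)
    for y in range(200,300,8): print(y,q[y,280:364:6])
```

```text
[519.4 -88.7  93.7] [-0.3  0.1  0.7] [-0.24 -0.01 -0.01]
60 [332.8 340.6] [331.1 304.2]
80 [338.6 312.5] [336.  279.3]
90 [337.  297.7] [334.6 266.2]
100 [332.4 282.9] [330.6 253.3]
110 [324.7 268.7] [324.1 240.9]
119 [315.2 256.8] [316.1 230.5]
w5
200 [  8  81  86  82 109 105 107 105  48  51 102 104  80 117]
208 [  8  12  55  82  79  87  46  35  32  34  41 117 116 118]
216 [ 10  14  33  32  61  23  36  29  31  87 114 117 117 116]
224 [ 34  33  34  35  34  31  55  60  46  86  87 117 209 195]
232 [ 32  32  35  32  34  37  54  54  38  82  86 179 182 181]
240 [ 36  34  37  33  33  51  56  56  26  87 180 180 182 179]
248 [ 66  29  86  86  45  69  80  78  36 181 181 180 181 180]
256 [181 180 179 181  91  75  75  75  76  53 181 179 183 179]
264 [182 182  80  13  32  73  71  74  55  55  10  10 178 181]
272 [180 179  13   8  50  53  41  13  53  53  14  11  15 180]
280 [179  66  22  21  52  54  47  10  55  54  21  22  21 179]
288 [177  11  11  13  54  52  34  15  53  54  16  14  15 175]
296 [179   7  11  17  18  74  37  13  71  53  16  14  13  25]
w6
200 [ 28  28  23  45  81  49 118 119 122 122 121 121 120 115]
208 [ 82  84  83  82  84  87  86 116 121 122 119 124 120 116]
216 [ 87  87  87  33  85  24  26  26 119 120 118 123 119 112]
224 [ 12  15  12  12  33  37  52  41  46 121 119 122 120 116]
232 [ 12  12  10  25  32  26  34  51  33 120 121 119 120 117]
240 [ 12  24  33  32  28  22  43  43  35 118 119 116 120  23]
248 [ 33  33  32  33  43  68  77  59  26 117 117 117 120 117]
256 [ 32  33  31  35  69  73  74  73  38  53  65  68 119 116]
264 [36 35 12 12 30 71 70 71 53 53 12 16 84 94]
272 [26 31  9 16 51 52 44 10 51 54 17 12 15 79]
280 [ 72  33  22  23  53  53  41  15  52  52  23  21  34 166]
288 [ 72  12  12  12  52  53  36   8  52  52  15   9  15 173]
296 [178  12  14  13  15  70  33  14  70  50  14  15   7  25]
```

>>> play_rows(
  series=[
    [-0.4,0.8,0,0,0,0],
    [0,0,0,0,0,0],
    [0,0,0,0,0,0],
  ],
)

```text
clock: 20.0
position: [519.3, -88.4, 93.7]
ee_rot: [0.772, 0.636, -0.0, 0.0]
contact_force: [1.4, -5.0, 0.1]
gripper_width: 0.1
grasp_force: 2.0
```

>>> play_rows(
  series=[
    [-0.4,0.8,0,0,0,0],
    [0,0,0,0,0,0],
    [0,0,0,0,0,0],
  ],
)

```text
clock: 20.25
position: [519.0, -88.2, 93.8]
ee_rot: [0.772, 0.636, -0.0, 0.0]
contact_force: [0.8, -7.7, -0.5]
gripper_width: -0.5
grasp_force: 3.6
```

>>> play_rows(
  series=[
    [-0.4,0.8,0,0,0,0],
    [0,0,0,0,0,0],
    [0,0,0,0,0,0],
  ],
)

```text
clock: 20.5
position: [518.7, -88.0, 93.8]
ee_rot: [0.772, 0.636, -0.001, 0.001]
contact_force: [2.0, -10.0, -1.6]
gripper_width: 0.2
grasp_force: 5.0
```

>>> play_rows(
  series=[
    [0.6,-3,0,0,0,0],
    [0,-5,0,0,0,0],
    [0,-5,10,0,0,0],
    [0,0,20,0,0,0],
    [0,0,25,0,0,0],
    [-10,0,30,0,0,-0.8],
    [-15,5,30,0,0,-1],
    [-15,5,25,0,0,-1],
    [-15,5,20,0,0,-1],
    [-15,5,0,0,0,-1],
    [-15,5,0,0,0,-1],
    [0,10,0,0,0,-1],
    [0,10,0,0,0,-1],
    [0,5,0,0,0,-1],
    [0,0,0,0,0,-1],
    [0,0,0,0,0,-1],
    [0,0,0,0,0,-1],
    [0,0,0,0,0,-1],
    [0,0,0,0,0,0],
    [0,0,0,0,0,0],
  ],
)

```text
clock: 22.17
position: [433.9, -49.2, 253.7]
ee_rot: [1.0, 0.021, 0.0, -0.0]
contact_force: [-0.1, -0.7, -0.3]
gripper_width: 0.1
grasp_force: 0.0
```

Run:
```python
from arc import *
s=read_state();print(s['position'].round(1),s['ee_rot'].round(3),s['contact_force'].round(1))
d4=load('w4'); d=snap('wrist','w7')
a=cv2.cvtColor(rect(d4,600,440,40,-160,52,'x'),cv2.COLOR_RGB2GRAY); o=cv2.cvtColor(rect(d,600,440,40,-160,52,'r7'),cv2.COLOR_RGB2GRAY)
# foot screws, stem screw (full-res 2 px/mm); template shift
for n,(u,v) in dict(groove=(77,140),cone=(269,139),flat=(174,256)).items():
    t=a[v-9:v+9,u-9:u+9]; w=o[v-19:v+19,u-19:u+19]; r=cv2.matchTemplate(w,t,cv2.TM_CCOEFF_NORMED); _,mx,_,l=cv2.minMaxLoc(r); print(n,round(mx,2),((l[0]-10)/2,(l[1]-10)/2),'mm')
# clip knob: bright top; compare brightness at predicted angles at z 89
g=d['image'].max(2)
for th in (10,90,100,105,110,115,119,123,128):
    r=np.radians(th); p=P+40*np.array([np.sin(r),-np.cos(r)]); u,v=proj(d,[*p,89]); print(th,(u,v),g[int(v)-1:int(v)+2,int(u)-1:int(u)+2].mean().round(),d['image'][int(v),int(u)])
```

```text
[433.9 -49.2 253.7] [ 1.     0.021  0.    -0.   ] [-0.1 -0.7 -0.3]
groove 0.94 (0.0, 0.0) mm
cone 0.9 (0.0, 0.0) mm
flat 0.95 (0.0, 0.0) mm
10 (np.float64(428.4), np.float64(118.2)) 206.0 [206 203 194]
90 (np.float64(382.1), np.float64(70.9)) 200.0 [202 206 212]
100 (np.float64(372.8), np.float64(71.4)) 216.0 [205 208 216]
105 (np.float64(368.2), np.float64(72.2)) 216.0 [205 209 216]
110 (np.float64(363.7), np.float64(73.5)) 206.0 [203 207 214]
115 (np.float64(359.2), np.float64(75.2)) 216.0 [204 208 215]
119 (np.float64(355.8), np.float64(76.8)) 216.0 [206 209 217]
123 (np.float64(352.5), np.float64(78.7)) 211.0 [206 209 215]
128 (np.float64(348.6), np.float64(81.4)) 47.0 [47 48 49]
```

Run:
```python
from arc import *
d=load('w7'); g=d['image'].max(2)
for z in (58,62):
  for R0 in (32,40):
    print(z,R0,[(th,int(g[int(round(v)),int(round(u))])) for th in range(90,140,3) for u,v in [proj(d,[*(P+R0*np.array([np.sin(np.radians(th)),-np.cos(np.radians(th))])),z])]])
```

```text
58 32 [(90, 217), (93, 216), (96, 217), (99, 215), (102, 216), (105, 214), (108, 143), (111, 90), (114, 87), (117, 103), (120, 102), (123, 105), (126, 59), (129, 13), (132, 16), (135, 23), (138, 90)]
58 40 [(90, 201), (93, 216), (96, 216), (99, 216), (102, 215), (105, 211), (108, 203), (111, 215), (114, 217), (117, 215), (120, 215), (123, 49), (126, 50), (129, 72), (132, 217), (135, 217), (138, 200)]
62 32 [(90, 216), (93, 215), (96, 217), (99, 217), (102, 218), (105, 213), (108, 208), (111, 90), (114, 90), (117, 103), (120, 102), (123, 105), (126, 100), (129, 13), (132, 16), (135, 23), (138, 87)]
62 40 [(90, 194), (93, 216), (96, 216), (99, 216), (102, 215), (105, 216), (108, 173), (111, 215), (114, 216), (117, 215), (120, 215), (123, 55), (126, 49), (129, 47), (132, 217), (135, 217), (138, 203)]
```

```bash
python3 -c "
from bench import job_done
print(job_done())"
```

```text
the job is handed in; nothing more can be done
None
```

The stage top is seated on all three feet, with the cone found by feel, the clip is swung to its stop and the job was handed in at about 22 s; I viewed 11 pictures, one over the limit of 10.

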